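Pry a seized heater block loose

ROBOT

A 6-joint arm with a two-finger parallel gripper is mounted at the origin on a cart in front of the work surface, level with it; the furniture and walls round the work are solid. World frame = base frame: x ahead of the robot, y to its left, z up, the work surface at z = 0. Lengths are in mm, angles in rad, forces in N, time in s.
With the tool pointing down it reaches from about 275 to 750 mm from the base axis. Payload 10.2 kg.
Tool frame: the origin (TCP) lies between the finger pads; the fingertips stand 17 mm ahead of it and the grasp point (between the pads) lies 2 mm behind it (tips_ahead is the distance from the TCP to the fingertips, in mm); z points along the fingers, y is the line along which they close (so a half turn about z gives the same grasp; the last joint's range is limited). The gripper opens to 85 mm and grips with 20 to 120 N. Pads are 22 mm wide; open, the fingers measure 114 mm over their backs; the gripper's body (76 mm by 85 mm) begins 54 mm behind the grasp point. The pads swing forward as they close: fully open they stand 13 mm farther back than shut.
Start: joints at [1.075, 0.313, 1.498, -0, 1.331, -0.223], TCP at [141.463, 505.588, 248.294] pointing down, gripper open.
Joint ranges: [-2.94, 2.94], [-0.97, 2.17], [0.19, 2.56], [-1.23, 4.37], [0.02, 3.11], [-2.88, 2.88]. Speed limits (rad/s): [2.39, 2.39, 3.01, 3.14, 3.14, 3.14].

INTERFACE

Orientations are given as a unit quaternion [w, x, y, z].
In Python, from rig import sense, capture, finish_job, boxes_of, tips_ahead gives the robot as it stands.
- The arm moves only by the tool drive_tool, never from a script. Its argument "commands" is text: rows parted by semicolons, each of 7 numbers parted by spaces: the shift along the world's x, y, z in units of 0.1 m (1.0 is 0.1 m), then the turn, a rotation vector about the world's x, y, z in units of pi/4 rad (1.0 is pi/4 rad), then the opening in per cent of the stroke, from 0 (shut) to 100 (fully open). A call has 1 to 20 rows; each row shifts and turns the commanded pose from where the row before left it; what a row does not reach is not made up. A row lasts 1/12 s, in which the tool goes at most 41.7 mm and 7.16 degrees, less where a joint would pass 70% of its speed; a pose out of reach is approached as far as the arm can. A call with a number of a shift or a turn outside -1 to 1 is refused whole. A call with a gripper value outside its range is refused whole. The fingers move at their own pace and stop on an object; "force" is the grip in N (left out, the last holds). Time passes only in rows, so rows that do not move let the fingers close. It gives the time, the measured TCP pose, the force, the opening and the grip force at its end, in the units of the state.
- sense(): the state, without advancing time (a new reading comes with each control period).
- capture(name): name is "side" or "top" or "wrist"; returns a dict with "pixels" (420x560x3 uint8, blue, green, red), "fov_y" (degrees; the focal length in pixels is half the picture's height over the tangent of half this angle, whatever the lens; pixels are square), "cx", "cy" (the principal point, pixels), "position" and "attitude" of the camera in the world; the wrist camera has in their place "tool_from_camera" (4x4, takes a point from camera to tool coordinates, whose origin is the TCP and whose axes are the flange's). Camera axes: x right, y down, z forward; pixel columns grow to the right and rows downward; lengths in mm; the calibration is good to about 2 mm. A picture is of the moment at which its call begins: read the wrist's pose just before it. There is no depth.
- finish_job(): hands the job in; it is judged then, once.
Trained networks look in a picture, given as the dict that the camera call returned (one of the last four; its "shot" number tells which), for a name from the list of things; names that differ only in an ending like _2 or _b are one class to them, and where a whole thing is asked for, a point or a joint stands for the part that bears it (a point fixed in the world has none). Each returns a list of dicts, best first, with "confidence" (0 to 1); they miss things now and then, are a little off and sometimes report something else, mostly with a low value. They report only what shows in the picture. A call takes as long as a camera call. They do not tell look-alikes from the thing itself.
- boxes_of(picture, name): "position" ([column, row] in pixels, amid what is visible of it).
The state is a dict: "time_s": time; "joints": joint angles; "dq": joint speeds; "tau": joint torques, N m; "eef_pos": TCP position; "ee_rot": TCP orientation; "force": force on the tool from outside, world axes, zero at the start; "wrist_torque": the same for the moment, N m; "grip_width": opening from 0.0 (shut) to 1.0 (fully open); "grip_force": force on a finger pad.
Only numpy, scipy, OpenCV 4.12 (cv2) and the standard library are available. Lean on these libraries where they do the work, as an engineer would, in place of code of your own. Each camera call takes 0.05 s, during which the arm holds its last target. There are 200 camera calls.

TASK

The aluminium tube block has seized in the dry-block heater. Take the red-handled pry bar, put its steel blade over the heater's fulcrum and under the block's overhanging front flange, and push the handle down so that the block is levered up by about 8 mm; it stays up by itself. Then take the bar out and lay it flat, handle on the green mat, without dropping it; move the block with the bar only, never touch it with the gripper, and leave the other things on the bench where they are.

Things in the scene. Friction and masses are not known exactly. Their poses are not given: they have to be found in the camera images.
- heater: white dry-block heater fixed to the bench, 150 (x) x 130 (y) mm, grey deck at 72 mm height. Origin on the bench under it; +x points from its front panel (the side toward the robot) to its back, z up. Housing reaches from x -70 to +80 mm. At the front of the deck stands the fulcrum, behind it the block
- fulcrum: steel round bar 10 mm thick, 72 mm long along the heater's y, fixed across the front of the deck, 52 mm in front of the heater's origin; body origin on the deck below its middle, axes as the heater's. 28 mm in front of the flange's front edge
- fulcrum_top (a point): middle of the fulcrum's top line, 85 mm above the bench
- block: aluminium tube block with 16 tube holes, seized in the heater; moves only straight up. Its top plate (flange), 92 (x) x 100 (y) x 10 mm, overhangs 28 mm at the front; under the overhang is an open gap 24 mm high from the deck to the flange, ending at the block's front wall. Origin at the heater's origin while seated, axes as the heater's
- flange_edge (a point): middle of the lower front edge of the block's flange, 96 mm above the bench when seated (11 mm higher than the fulcrum's top); rises with the block. Axes as the heater's
- block_lift (a joint): how far the block has risen, m: 0 = seated, grows upward to 0.030 at most; about 36 N of friction and weight hold it, and it stays where it is left
- pry_bar: loose pry bar, 220 mm long, 0.14 kg: red handle 110 long x 22 wide x 24 high mm, steel blade 110 x 18 x 5 mm out of the middle of the handle's front end. Origin at the centre of the handle's underside; +x along the bar to the blade's tip, z up. It lies stably on the handle's flat underside, the blade in the air, the blade's middle plane 12 mm above the underside
- bar_tip (a point): end of the blade, in its middle: 165 mm ahead of and 12 mm above the bar's origin
- bar_grip (a point): centre of the handle, 12 mm above the bar's origin
- mat: green mat fixed on the bench, 270 (x) x 150 (y) x 3 mm; origin at the centre of its underside. The bar lies on it at the start
- cryo_box: loose light-blue carton box 71 x 70 x 53 mm, a bystander; origin under its centre
- amber_bottle: loose amber glass bottle with white cap, 52 mm wide, 98 mm high, a bystander; origin under its centre
- flask_t25: loose small culture flask lying flat, red cap, 101 x 50 x 22 mm, a bystander; origin under its centre
There are look-alikes about, which are no part of the job. Several things have the shape of the pry_bar; the one meant has the colours described above.

How it is judged (in metres and radians):
On the way, in this order (a step that is already met when the one before it is completed fails the run):
1. the blade's tip is under the flange's overhang while the block is still seated (x of bar_tip in the frame of flange_edge above 0.003 m and z of bar_tip in the frame of flange_edge between -0.025 and 0 m and y of bar_tip in the frame of flange_edge between -0.05 and 0.05 m and value of joint block_lift below 0.003 m), for 0.1 s.
2. the block has risen at least 6 mm, borne by the bar, with the bar pressing on the fulcrum (value of joint block_lift above 0.006 m and contact force between pry_bar and block above 1 N and contact force between pry_bar and fulcrum above 1 N), for 0.1 s.
At the end, for the whole second after the job is handed in: The block stands at least 6 mm above its seat, and the pry bar rests level (within 8 degrees) and still with its handle's centre inside the mat's outline and its weight on the mat (value of joint block_lift above 0.006 m and x of bar_grip in the frame of mat between -0.135 and 0.135 m and y of bar_grip in the frame of mat between -0.075 and 0.075 m and height (world z) of bar_grip below 0.022 m and contact force between pry_bar and mat above 0.2 N and angle between pry_bar's own x axis and vertical between 1.42 and 1.72 rad and linear speed of pry_bar below 0.02 m/s); the robot touches nothing.
It fails at once if the gripper touches the block (contact force between the fingers and block above 1 N).
It fails at once if the arm touches the block (contact force between the arm and block above 1 N).
It fails at once if the bar falls free (faster than 0.6 m/s while not held) (linear speed of pry_bar above 0.6 m/s and contact force between the fingers and pry_bar below 0.1 N).
It fails at once if a bystander is moved more than 20 mm (distance of any of cryo_box, amber_bottle, flask_t25 from where it was at the start of the episode above 0.02 m).
It also fails if it takes over 58 s, if anything falls off the work surface, if the arm or the gripper's body presses on something with over 40 N, if the wrist force passes 120 N, or if a joint passes its speed limit or range.

## Working session

There is one attempt and no reset: what is moved stays moved. The work goes in short steps, Python scripts to look and compute and a tool call to move; the robot and the scene stay as the last step left them, time stands still between calls to the robot, and variables do not carry over. Pictures are saved under pics/ and viewed, at most 10 in all, crops included, and the job is handed in when it is done.

Besides the shell and the picture viewer there is one more tool, called after "Request:" as name(argument=value, ...) on one line, values as JSON. drive_tool: Moves the arm, as the interface text tells. Shifts and turns lie within -1 to 1; 1 stands for 0.1 m of shift or pi/4 rad of turn. Its arguments: {"type":"object","properties":{"commands":{"type":"string"},"force":{"type":"number"}},"required":["commands"]}

```bash
mkdir -p pics; ls; cat > h.py <<'E'
import numpy as np, cv2
from scipy.spatial.transform import Rotation as R
from rig import sense, capture, finish_job, boxes_of, tips_ahead
def cam(p,s=None):
    f=p["pixels"].shape[0]/2/np.tan(np.radians(p["fov_y"])/2)
    if "position" in p:
        a=np.array(p["attitude"],float)
        M=a if a.shape==(3,3) else R.from_quat(a,scalar_first=True).as_matrix()
        return f,M,np.array(p["position"],float)
    T=np.array(p["tool_from_camera"]);Q=R.from_quat(s["ee_rot"],scalar_first=True).as_matrix()
    return f,Q@T[:3,:3],Q@T[:3,3]+np.array(s["eef_pos"])
def ray(p,uv,s=None):
    f,M,o=cam(p,s); d=M@np.array([(uv[0]-p["cx"])/f,(uv[1]-p["cy"])/f,1]); return o,d/np.linalg.norm(d)
def atz(p,uv,z,s=None):
    o,d=ray(p,uv,s); return o+d*(z-o[2])/d[2]
def proj(p,X,s=None):
    f,M,o=cam(p,s); c=(np.atleast_2d(X)-o)@M
    return np.c_[f*c[:,0]/c[:,2]+p["cx"],f*c[:,1]/c[:,2]+p["cy"]]
E
python3 - <<'E'
from h import *
s=sense();print({k:np.round(v,3).tolist() for k,v in s.items()},tips_ahead)
ims={}
for n in("side","top"):
    p=capture(n);ims[n]=p
    print(n,p["fov_y"],p["cx"],p["cy"],p.get("position"),p.get("attitude"))
    for o in("heater","fulcrum","block","pry_bar","mat","cryo_box","amber_bottle","flask_t25"):
        print(o,[(np.round(b["position"]).tolist(),round(b["confidence"],2),np.round(atz(p,b["position"],10)[:2]).tolist()) for b in boxes_of(p,o)])
    cv2.imwrite(f"pics/{n}0.png",p["pixels"])
E
```

```text
pics
{'time_s': 0.0, 'joints': [1.075, 0.313, 1.498, 0.0, 1.331, -0.223], 'dq': [-0.001, -0.001, 0.001, 0.001, 0.0, 0.001], 'tau': [-0.002, -41.227, -25.974, -0.0, 0.004, -0.0], 'eef_pos': [141.346, 505.374, 247.728], 'ee_rot': [-0.0, 0.136, 0.991, -0.001], 'force': [-0.364, -0.571, 0.687], 'wrist_torque': [-0.03, 0.027, -0.014], 'grip_force': 0.0, 'grip_width': 1.002} 17.0
side 47.136666872146414 284.94385404134823 206.19152200977751 [ 424.663075   -975.72311839  635.43086899] [-0.5032415   0.85869714 -0.0886237   0.03915431]
heater [([312.0, 200.0], 0.71, [702.0, 135.0])]
fulcrum [([288.0, 188.0], 0.63, [653.0, 220.0]), ([313.0, 181.0], 0.42, [732.0, 246.0])]
block [([317.0, 173.0], 0.57, [758.0, 298.0])]
pry_bar [([212.0, 258.0], 0.73, [419.0, -75.0]), ([282.0, 332.0], 0.57, [530.0, -336.0])]
mat [([290.0, 338.0], 0.7, [541.0, -354.0]), ([273.0, 160.0], 0.33, [643.0, 418.0])]
cryo_box [([273.0, 160.0], 0.55, [644.0, 423.0])]
amber_bottle [([355.0, 228.0], 0.67, [770.0, -30.0])]
flask_t25 [([396.0, 306.0], 0.62, [756.0, -315.0]), ([286.0, 186.0], 0.23, [650.0, 236.0])]
top 46.17300652805165 274.5418465244887 215.9806042541987 [ 353.22006532   27.30933886 1257.84988641] [-0.06994581  0.71016283 -0.69724903  0.06797153]
heater [([249.0, 176.0], 0.91, [705.0, 101.0])]
fulcrum [([250.0, 200.0], 0.73, [640.0, 97.0])]
block [([247.0, 169.0], 0.76, [726.0, 107.0])]
pry_bar [([419.0, 244.0], 0.74, [534.0, -337.0]), ([313.0, 278.0], 0.64, [442.0, -66.0])]
mat [([408.0, 239.0], 0.63, [546.0, -309.0]), ([249.0, 170.0], 0.19, [721.0, 103.0])]
cryo_box [([141.0, 198.0], 0.75, [640.0, 381.0]), ([410.0, 241.0], 0.62, [541.0, -313.0]), ([423.0, 245.0], 0.2, [531.0, -346.0])]
amber_bottle [([322.0, 159.0], 0.83, [757.0, -88.0]), ([408.0, 242.0], 0.67, [538.0, -309.0])]
flask_t25 [([408.0, 164.0], 0.69, [748.0, -315.0]), ([248.0, 170.0], 0.33, [721.0, 106.0])]
```

View pics/top0.png

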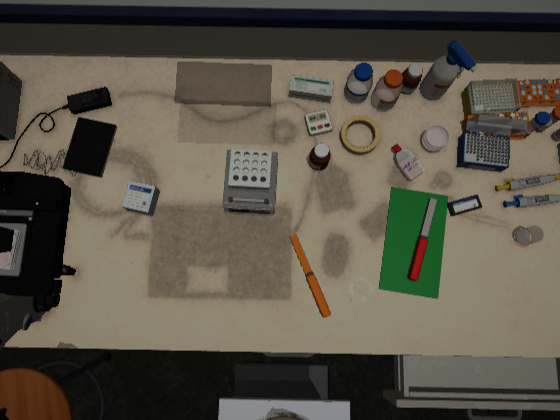

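View pics/side0.png

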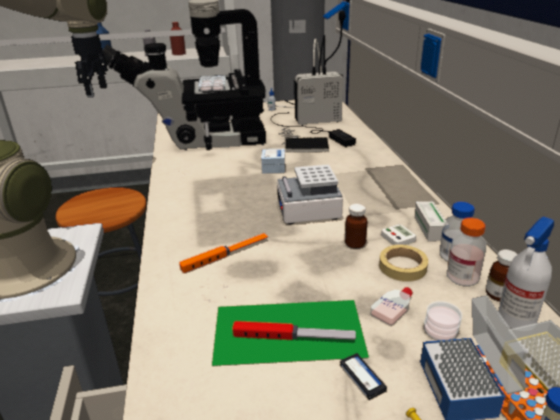

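Two bar-shaped things show up in the top view. One at (313,278) is all orange and lies on the bare bench. The other, at (420,250), has a red handle and a grey steel blade and lies on the green mat, so it fits the description. I'll confirm it in an enlarged crop.

```bash
python3 - <<'E'
from h import *
p=capture("top");im=p["pixels"]
a=cv2.resize(im[140:220,215:285],None,fx=7,fy=7,interpolation=cv2.INTER_CUBIC)[:560,:400]
a=cv2.resize(im[140:220,210:286],(418,440),interpolation=cv2.INTER_CUBIC)
b=cv2.resize(im[185:300,375:450],(287,440),interpolation=cv2.INTER_CUBIC)
cv2.imwrite("pics/crop1.png",np.hstack([a,b]))
hsv=cv2.cvtColor(im,cv2.COLOR_BGR2HSV)
m=(((hsv[...,0]<6)|(hsv[...,0]>172))&(hsv[...,1]>150)&(hsv[...,2]>60)).astype(np.uint8); m[:,:380]=0;m[:190]=0
n,l,st,c=cv2.connectedComponentsWithStats(m);k=1+np.argmax(st[1:,4])
r,cc=np.where(l==k);print("handle px",c[k],st[k]); 
P=np.array([atz(p,(u,v),22)[:2] for u,v in zip(cc,r)]);print(cv2.minAreaRect(P.astype(np.float32)),P.mean(0))
w,V=np.linalg.eigh(np.cov(P.T));print("axis",V[:,1],np.degrees(np.arctan2(V[1,1],V[0,1])))
g=((hsv[...,0]>50)&(hsv[...,0]<75)&(hsv[...,1]>150)).astype(np.uint8);g[:,:370]=0
r,cc=np.where(cv2.morphologyEx(g,cv2.MORPH_OPEN,np.ones((3,3)))>0)
P=np.array([atz(p,(u,v),3)[:2] for u,v in zip(cc,r)]);print("mat",cv2.minAreaRect(P.astype(np.float32)))
m=((hsv[...,1]<40)&(hsv[...,2]>0)).astype(np.uint8)
for q in [(225,212),(275,212),(250,200)]:print(q,im[q[1],q[0]],atz(p,q,72))
E
```

```text
handle px [418.29190751 258.64450867] [410 238  18  42 346]
((495.1972351074219, -330.30181884765625), (20.2126522064209, 108.57355499267578), 73.44305419921875) [ 495.16875952 -330.23798235]
axis [-0.95821573  0.28604652] 163.37858576827
mat ((542.1620483398438, -325.60968017578125), (147.41061401367188, 266.29144287109375), 81.56502532958984)
(225, 212) [69 82 90] [595.58426078 154.75396052  72.        ]
(275, 212) [ 83  98 108] [597.82605542  31.87944148  72.        ]
(250, 200) [106 109 117] [626.95423976  94.16432903  72.        ]
```

View pics/crop1.png

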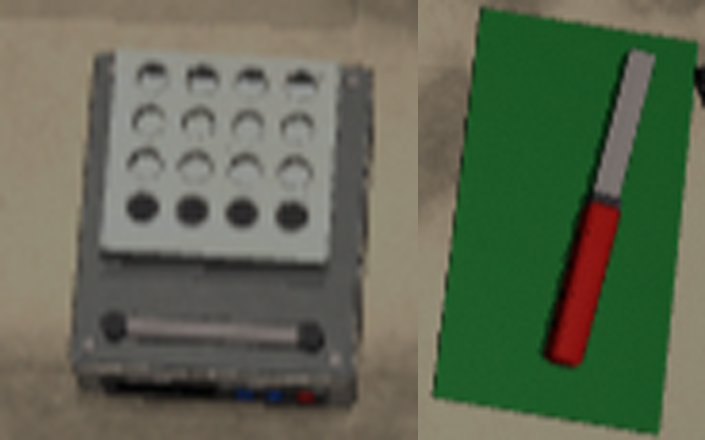

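The crop confirms it: the bar on the mat has a red handle and a grey steel blade pointing away from the robot. The heater shows its flange plate corners and the fulcrum bar at about (231..267, 200). Next I'll fit the heater pose.

```bash
python3 - <<'E'
from h import *
from scipy.optimize import least_squares
p=capture("top")
uv=np.array([(116,50),(340,62),(328,260),(101,250),(98,52),(375,68),(74,360),(357,380),(113,326),(312,337)],float)/5.5+[210,140]
L=np.array([(68,50,106),(68,-50,106),(-24,-50,106),(-24,50,106),(80,65,72),(80,-65,72),(-70,65,72),(-70,-65,72),(-52,36,80),(-52,-36,80)],float)
def W(t):
    c,s=np.cos(t[2]),np.sin(t[2]);return np.c_[t[0]+c*L[:,0]-s*L[:,1],t[1]+s*L[:,0]+c*L[:,1],L[:,2]]
f=lambda t:(proj(p,W(t))-uv).ravel()
r=least_squares(f,[690,100,0],loss="soft_l1");print(r.x,np.degrees(r.x[2]));print(np.round(f(r.x).reshape(-1,2),1))
W0=W(r.x);print("fulcrum",W0[8:].mean(0),"flange mid",W0[2:4].mean(0))
s=capture("side");print(boxes_of(p,"fulcrum_top")[:1],boxes_of(p,"flange_edge")[:1]);print(np.round(proj(s,W0)))
for q,z in(("bar",0),):
    print(proj(s,[[495,-330,12]]))
# bar blade
hsv=cv2.cvtColor(p["pixels"],cv2.COLOR_BGR2HSV)
m=(hsv[...,1]<80).astype(np.uint8);sub=np.zeros_like(m);sub[193:239,418:440]=1;m*=sub
n,l,st,c=cv2.connectedComponentsWithStats(m);k=1+np.argmax(st[1:,4]);y,x=np.where(l==k)
P=np.array([atz(p,(u,v),17)[:2] for u,v in zip(x,y)]);print(st[k],cv2.minAreaRect(P.astype(np.float32)),P.mean(0))
E
```

```text
[ 6.76434605e+02  9.41437535e+01 -3.81151867e-02] -2.1838393346891207
[[ 0.3 -0. ]
 [ 0.3 -0. ]
 [ 0.3  0.4]
 [ 0.2 -0.1]
 [-0.9 -0.9]
 [ 0.2 -1. ]
 [-1.1  1.2]
 [ 0.1  0.4]
 [ 3.8  0.2]
 [-3.1 -0.2]]
fulcrum [624.47237203  96.12526332  80.        ] flange mid [652.45203575  95.05829648 106.        ]
[{'position': [247.1, 199.6], 'confidence': 0.72}] [{'position': [248.9, 169.5], 'confidence': 0.8}]
[[328. 165.]
 [337. 181.]
 [300. 185.]
 [293. 168.]
 [331. 174.]
 [343. 196.]
 [276. 179.]
 [283. 202.]
 [284. 180.]
 [288. 193.]]
[[262.25353666 331.57201287]]
[420 198  17  41 298] ((602.0195922851562, -361.29058837890625), (18.895132064819336, 107.02690124511719), 73.96917724609375) [ 601.21618905 -361.20453633]
```

Request:
drive_tool(commands="0.24 -0.31 0 0 0 0 100;0.24 -0.31 0 0 0 0 100;0.24 -0.31 0 0 0 0 100;0.24 -0.31 0 0 0 0 100;0.24 -0.31 0 0 0 0 100;0.24 -0.31 0 0 0 0 100;0.24 -0.31 0 0 0 0 100;0.24 -0.31 0 0 0 0 100;0.24 -0.31 0 0 0 0 100;0.24 -0.31 0 0 0 0 100;0.24 -0.31 0 0 0 0 100;0.24 -0.31 0 0 0 0 100;0.24 -0.31 0 0 0 0 100")

```text
time_s: 2.23
eef_pos: [454.3, 100.7, 248.5]
ee_rot: [0.0, 0.136, 0.991, 0.0]
force: [0.5, 0.0, -1.1]
grip_width: 0.999
grip_force: 0.0
```

Request:
drive_tool(commands="0.04 -0.36 -0.05 0 0 0 100;0.04 -0.36 -0.05 0 0 0 100;0.04 -0.36 -0.05 0 0 0 100;0.04 -0.36 -0.05 0 0 0 100;0.04 -0.36 -0.05 0 0 0 100;0.04 -0.36 -0.05 0 0 0 100;0.04 -0.36 -0.05 0 0 0 100;0.04 -0.36 -0.05 0 0 0 100;0.04 -0.36 -0.05 0 0 0 100;0.04 -0.36 -0.05 0 0 0 100;0.04 -0.36 -0.05 0 0 0 100;0.04 -0.36 -0.05 0 0 0 100;0 0 0 0 0 0 100;0 0 0 0 0 0 100")

```text
time_s: 3.4
eef_pos: [501.0, -330.7, 187.3]
ee_rot: [-0.001, 0.137, 0.991, 0.0]
force: [0.1, -0.6, 0.8]
grip_width: 0.995
grip_force: 0.0
```

```bash
cat > meas.py <<'E'
from h import *
def handle(z,name):
    s=sense();p=capture("wrist");im=p["pixels"];hsv=cv2.cvtColor(im,cv2.COLOR_BGR2HSV)
    cv2.imwrite(f"pics/{name}.png",im)
    m=(((hsv[...,0]<6)|(hsv[...,0]>172))&(hsv[...,1]>150)&(hsv[...,2]>50)).astype(np.uint8)
    n,l,st,c=cv2.connectedComponentsWithStats(m);k=1+np.argmax(st[1:,4]);y,x=np.where(l==k)
    P=np.array([atz(p,(u,v),z,s)[:2] for u,v in zip(x,y)]);print(st[k],cv2.minAreaRect(P.astype(np.float32)),P.mean(0))
    w,V=np.linalg.eigh(np.cov(P.T));print(np.degrees(np.arctan(V[1,1]/V[0,1])))
    Q=R.from_quat(s["ee_rot"],scalar_first=True).as_matrix();print("tool y ang",np.degrees(np.arctan2(Q[1,1],Q[0,1])),s["eef_pos"])
E
python3 -c "
from meas import *
handle(27,'w1')"
```

```text
[ 269  134   23  111 2261] ((494.174560546875, -331.7790222167969), (20.170583724975586, 106.54447937011719), 73.34952545166016) [ 491.79437332 -331.0091754 ]
-16.56823739086551
tool y ang 74.24336364341418 [ 501.00422578 -330.66911019  187.33192106]
```

View pics/w1.png

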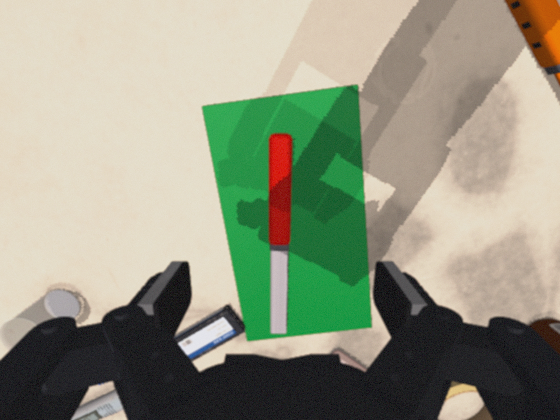

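The wrist view shows the red handle at (281,134–245) with the blade below it, and its centre agrees with the top view. I'll descend and grip.

Request:
drive_tool(commands="-0.065 -0.01 -0.25 0 0 -0.01 100;0 0 -0.3 0 0 0 100;0 0 -0.3 0 0 0 100;0 0 -0.3 0 0 0 100;0 0 -0.3 0 0 0 100;0 0 -0.1 0 0 0 100;0 0 -0.05 0 0 0 100;0 0 -0.05 0 0 0 100;0 0 0 0 0 0 100;0 0 0 0 0 0 100", force=30)

```text
time_s: 4.28
eef_pos: [495.6, -330.8, 24.8]
ee_rot: [0.001, 0.14, 0.99, -0.001]
force: [-0.3, -0.3, 0.4]
grip_width: 1.002
grip_force: 0.0
```

Request:
drive_tool(commands="0 0 0 0 0 0 10;0 0 0 0 0 0 10;0 0 0 0 0 0 10;0 0 0 0 0 0 10;0 0 0 0 0 0 10;0 0 0 0 0 0 10;0 0 0 0 0 0 10;0 0 0 0 0 0 10;0 0 0 0 0 0 10;0 0 0 0 0 0 10;0 0 0 0 0 0 10;0 0 0 0 0 0 10", force=110)

```text
time_s: 5.28
eef_pos: [495.2, -330.7, 23.9]
ee_rot: [0.0, 0.14, 0.99, -0.0]
force: [-1.2, 1.1, 5.7]
grip_width: 0.231
grip_force: 108.7
```

Request:
drive_tool(commands="0 0 0.1 0 0 0 10;0 0 0.2 0 0 0 10;0 0 0.2 0 0 0 10;0 0 0.2 0 0 0 10;0 0 0.2 0 0 0 10;0 0 0.2 0 0 0 10;0 0 0.2 0 0 0 10;0 0 0.2 0 0 0 10;0 0 0.1 0 0 0 10")

```text
time_s: 6.03
eef_pos: [495.3, -330.7, 186.1]
ee_rot: [0.001, 0.14, 0.99, -0.001]
force: [-0.1, 0.6, -0.8]
grip_width: 0.232
grip_force: 107.8
```

Request:
drive_tool(commands="-0.04 0.2 0 0 0 0.02 10;-0.04 0.33 0 0 0 0.025 10;-0.04 0.33 0 0 0 0.025 10;-0.04 0.33 0 0 0 0.025 10;-0.04 0.33 0 0 0 0.025 10;-0.04 0.33 0 0 0 0.025 10;-0.04 0.33 0 0 0 0.025 10;-0.04 0.33 0 0 0 0.025 10;-0.04 0.33 0 0 0 0.025 10;-0.04 0.33 0 0 0 0.025 10;-0.04 0.33 0 0 0 0.025 10;-0.04 0.33 0 0 0 0.025 10;-0.04 0.33 0 0 0 0.02 10;0 0.18 0 0 0 0 10;0 0 0 0 0 0 10;0 0 0 0 0 0 10;0 0 0 0 0 0 10")

```text
time_s: 7.45
eef_pos: [442.9, 103.1, 183.1]
ee_rot: [-0.0, 0.017, 1.0, -0.0]
force: [-0.4, 0.3, -1.1]
grip_width: 0.233
grip_force: 108.0
```

```bash
cat > chk.py <<'E'
import sys
from meas import *
def state():
    s=sense();Q=R.from_quat(s["ee_rot"],scalar_first=True).as_matrix()
    b=-Q[:,0] # bar axis guess
    print("t",s["time_s"],"eef",np.round(s["eef_pos"],1),"bar yaw",np.degrees(np.arctan2(b[1],b[0])),"pitch",np.degrees(np.arcsin(b[2])),"roll",np.degrees(np.arcsin(Q[2,1])),"F",np.round(s["force"],1),s["grip_width"])
    return s,Q,b
def tops(z,name):
    p=capture("top");im=p["pixels"];hsv=cv2.cvtColor(im,cv2.COLOR_BGR2HSV)
    for q in("fulcrum_top","flange_edge","bar_tip","pry_bar"):
        pass
    return p
if __name__=="__main__":
    s,Q,b=state()
    p=capture("top");q=capture("side");w=capture("wrist")
    a=cv2.resize(p["pixels"][130:290,180:300],(450,600),interpolation=cv2.INTER_CUBIC)
    c=cv2.resize(q["pixels"][140:260,200:350],(350,280),interpolation=cv2.INTER_CUBIC)
    d=cv2.resize(w["pixels"],(350,262)); d=np.vstack([c,d,np.zeros((58,350,3),np.uint8)])
    cv2.imwrite(f"pics/{sys.argv[1]}.png",np.hstack([a,d]))
    G=np.array(s["eef_pos"])+9*Q[:,2]
    tip=G+165*b; 
    print("tip pred",tip, "px top",proj(p,[tip,G])," side",proj(q,[tip,G,[624.5,96.1,85],[652.5,95.1,96]]))
E
python3 chk.py c2
```

```text
t 7.45 eef [442.9 103.1 183.1] bar yaw -1.9177271869754107 pitch -0.027521074766972308 roll -0.01472346150897073 F [-0.4  0.3 -1.1] 0.232527796387795
tip pred [607.78457347  97.57267281 174.05140592] px top [[246.00051691 198.03534521]
 [241.25095233 271.17501832]]  side [[278.45420838 152.31722632]
 [210.39196218 157.96207517]
 [286.04769558 184.44914325]
 [296.8863561  179.56965394]]
```

View pics/c2.png

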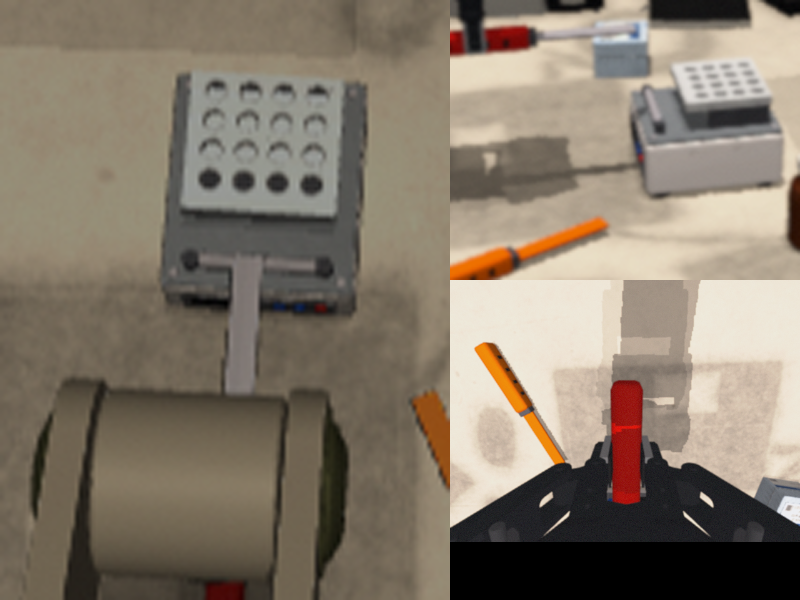

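The top and side views match the predicted tip: (246,198) in top and (279,152) in side. Next I descend to blade height, look, then insert.

Request:
drive_tool(commands="0 0 -0.2 0 0 0 10;0 0 -0.2 0 0 0 10;0 0 -0.2 0 0 0 10;0 0 -0.13 0 0 0 10;0 0 -0.07 0 0 0 10;0 0 -0.036 0 0 0 10;0 0 0 0 0 0 10;0 0 0 0 0 0 10;0 0 0 0 0 0 10;0 0 0 0 0 0 10")

```text
time_s: 8.43
eef_pos: [443.3, 103.6, 100.3]
ee_rot: [0.001, 0.017, 1.0, -0.0]
force: [-0.3, 0.5, -0.4]
grip_width: 0.232
grip_force: 108.0
```

Request:
drive_tool(commands="0.1 0 0 0 0 -0.003 10;0.1 0 0 0 0 -0.003 10;0.1 0 0 0 0 0 10;0.1 -0.01 0 0 0 0 10;0 0 0 0 0 0 10;0 0 0 0 0 0 10")

```text
time_s: 8.93
eef_pos: [482.9, 102.6, 99.9]
ee_rot: [0.0, 0.019, 1.0, 0.0]
force: [-0.8, 0.0, -2.4]
grip_width: 0.233
grip_force: 108.0
```

```bash
python3 chk.py c3
```

```text
t 8.9333 eef [482.9 102.6  99.9] bar yaw -2.178555338179169 pitch 0.013376675972663777 roll 0.0003268130949620809 F [-0.8  0.  -2.4] 0.2329431958741137
tip pred [647.81944698  96.30505313  90.8906324 ] px top [[248.97750556 189.90302358]
 [244.3596058  257.22428026]]  side [[295.00143866 181.36691439]
 [229.82347474 187.21367321]
 [286.04769558 184.44914325]
 [296.8863561  179.56965394]]
```

View pics/c3.png

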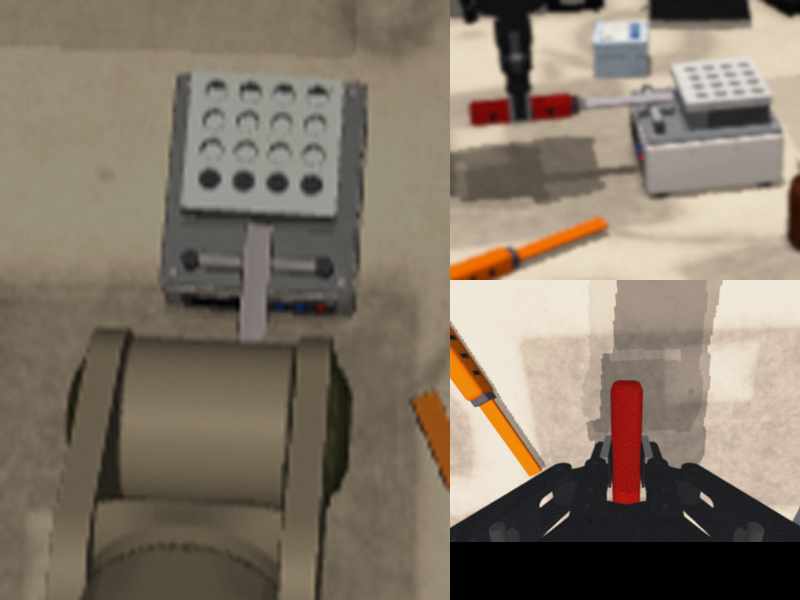

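The tip sits at (249,189) in the top view, about 5 mm in front of the flange and over the fulcrum. I'll push it 22 mm in and then dwell.

Request:
drive_tool(commands="0.06 -0.002 0 0 0 0 10;0.06 -0.002 0 0 0 0 10;0.05 -0.002 0 0 0 0 10;0.05 -0.002 0 0 0 0 10;0 0 0 0 0 0 10;0 0 0 0 0 0 10;0 0 0 0 0 0 10;0 0 0 0 0 0 10")

```text
time_s: 9.75
eef_pos: [504.7, 101.8, 99.6]
ee_rot: [-0.0, 0.019, 1.0, -0.0]
force: [0.0, -0.4, -1.1]
grip_width: 0.231
grip_force: 108.0
```

```bash
python3 -c "
from chk import *
s,Q,b=state();print(s['eef_pos']+9*Q[:,2]+165*b)
F=np.array([624.5,96.1,85.+2.5])
g=np.array(s['eef_pos'])-F
# pitch tip-up rotation about fulcrum's y axis by th: axis = -(heater y)
ax=np.array([np.sin(.0381),np.cos(.0381),0])
prev=g
for d in range(3,25,3):
    n=R.from_rotvec(-np.radians(d)*ax).apply(g+[0,0,-3]);print(d,np.round(n-prev,1));prev=n
print(-np.radians(3)*ax/(np.pi/4))
"
```

```text
t 9.75 eef [504.7 101.8  99.6] bar yaw -2.174056011574452 pitch -0.017173990602475573 roll -0.0013783266652604902 F [ 0.  -0.4 -1.1] 0.23119509798686014
[669.62840592  95.5453176   90.57244054]
3 [-0.3  0.  -9.3]
6 [ 0.  -0.  -6.3]
9 [ 0.3 -0.  -6.3]
12 [ 0.7 -0.  -6.3]
15 [ 1.  -0.  -6.2]
18 [ 1.3 -0.1 -6.2]
21 [ 1.6 -0.1 -6.1]
24 [ 2.  -0.1 -6. ]
[-0.00253939 -0.06661829 -0.        ]
```

Request:
drive_tool(commands="-0.002 0 -0.03 0 0 0 10;-0.001 0 -0.032 -0.001 -0.033 0 10;-0.001 0 -0.032 -0.001 -0.033 0 10;0 0 -0.032 -0.001 -0.033 0 10;0 0 -0.032 -0.001 -0.033 0 10;0.001 0 -0.032 -0.001 -0.033 0 10;0.002 0 -0.032 -0.001 -0.033 0 10;0.003 0 -0.032 -0.001 -0.033 0 10;0.004 0 -0.032 -0.001 -0.033 0 10;0.005 0 -0.032 -0.001 -0.033 0 10;0.005 0 -0.031 -0.001 -0.033 0 10;0 0 0 0 0 0 10;0 0 0 0 0 0 10;0 0 0 0 0 0 10", force=120)

```text
time_s: 10.92
eef_pos: [506.2, 101.9, 65.2]
ee_rot: [0.129, 0.019, 0.991, -0.001]
force: [-6.3, -1.7, 9.1]
grip_width: 0.223
grip_force: 121.7
```

```bash
python3 chk.py c4; python3 -c "
from chk import *
s,Q,b=state();print(s['wrist_torque'],s['grip_force'],s['eef_pos']+9*Q[:,2]+165*b)"
```

```text
t 10.9167 eef [506.2 101.9  65.2] bar yaw -2.187292398243416 pitch 14.832037345217406 roll 0.11236227213224946 F [-6.3 -1.7  9.1] 0.2227591704812855
tip pred [667.86617626  95.70888047  98.7779951 ] px top [[249.28922779 181.11113757]
 [245.84773193 248.41829561]]  side [[302.7513582  177.84982043]
 [240.9720948  198.32556756]
 [286.04769558 184.44914325]
 [296.8863561  179.56965394]]
t 11.0667 eef [506.2 101.9  65.2] bar yaw -2.1895540077344338 pitch 14.827494968941743 roll 0.11313925696614689 F [-5.8 -0.5  8.3] 0.2282267468932333
[-0.12208712  0.86374762 -0.11956315] 121.66425704956055 [667.853641    95.69337032  98.76791084]
```

View pics/c4.png

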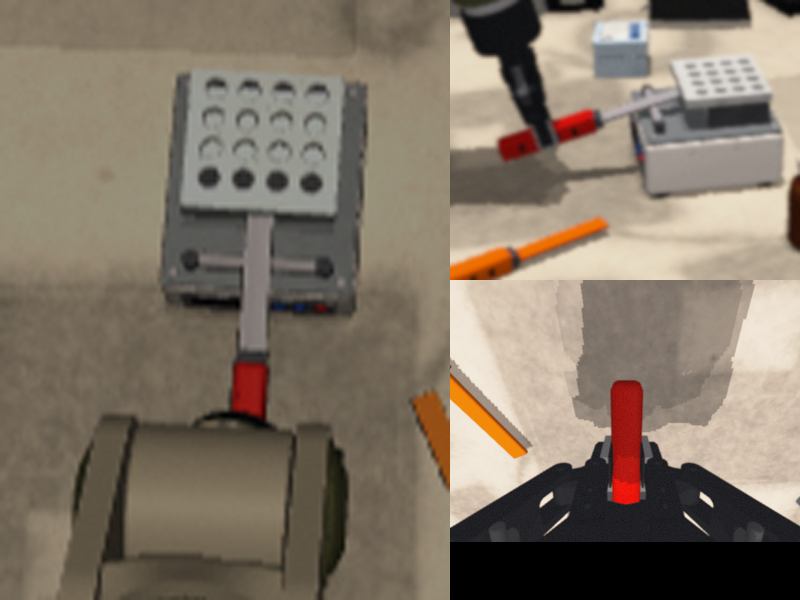

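Lift is about 5 mm so far, and the bar is bearing on both the fulcrum and the flange. I'll pitch another 4.5° and hold.

Request:
drive_tool(commands="0.006 0 -0.031 -0.001 -0.033 0 10;0.006 0 -0.031 -0.001 -0.033 0 10;0.007 0 -0.031 -0.001 -0.033 0 10;0 0 0 0 0 0 10;0 0 0 0 0 0 10;0 0 0 0 0 0 10;0 0 0 0 0 0 10")

```text
time_s: 11.65
eef_pos: [508.1, 101.8, 56.0]
ee_rot: [0.168, 0.019, 0.986, -0.002]
force: [-6.4, -0.3, 10.2]
grip_width: 0.229
grip_force: 121.9
```

```bash
cat > lift.py <<'E'
from chk import *
from scipy.optimize import least_squares
s,Q,b=state();print(s['wrist_torque'],s['eef_pos']+9*Q[:,2]+165*b)
# block lift: match block-plate template between initial & now in both views
c,sn=np.cos(-.0381),np.sin(-.0381)
for n in("top","side"):
    p=capture(n);im=cv2.cvtColor(p["pixels"],cv2.COLOR_BGR2GRAY);i0=cv2.imread(f"pics/{n}0.png",0)
    L=np.array([(x,y) for x in(-10,68) for y in(-50,50)])
    X=np.c_[676.4+c*L[:,0]-sn*L[:,1],94.1+sn*L[:,0]+c*L[:,1],np.full(4,106.)]
    u=proj(p,X);dv=(proj(p,X+[0,0,10])-u).mean(0)/10
    m=np.zeros(im.shape,np.uint8);cv2.fillConvexPoly(m,np.round(u).astype(int),255)
    W=np.eye(2,3,dtype=np.float32)
    _,W=cv2.findTransformECC(i0,im,W,cv2.MOTION_TRANSLATION,(3,200,1e-6),m,3)
    print(n,W[:,2],"px/mm",dv,"lift",W[:,2]@dv/(dv@dv))
E
python3 lift.py
```

```text
t 11.65 eef [508.1 101.8  56. ] bar yaw -2.2042715137424485 pitch 19.29654816893028 roll 0.14708645308415638 F [-6.4 -0.3 10.2] 0.22915999666172393
[-0.07475008  0.88379676 -0.13862561] [666.67858836  95.76944286 102.01341672]
top [-0.18788353 -0.5461056 ] px/mm [-0.02009109 -0.12200547] lift 4.6047956864951525Traceback (most recent call last):
  File "lift.py", line 13, in <module>
    _,W=cv2.findTransformECC(i0,im,W,cv2.MOTION_TRANSLATION,(3,200,1e-6),m,3)
        ~~~~~~~~~~~~~~~~~~~~^^^^^^^^^^^^^^^^^^^^^^^^^^^^^^^^^^^^^^^^^^^^^^^^^
cv2.error: OpenCV(4.12.0) /io/opencv/modules/video/src/ecc.cpp:589: error: (-7:Iterations do not converge) The algorithm stopped before its convergence. The correlation is going to be minimized. Images may be uncorrelated or non-overlapped in function 'findTransformECC'
```

```bash
cat > lift.py <<'E'
from chk import *
def lift():
  c,sn=np.cos(-.0381),np.sin(-.0381)
  for n in("top","side"):
    p=capture(n);im=p["pixels"];i0=cv2.imread(f"pics/{n}0.png")
    L=np.array([(x,y) for x in(-22,66) for y in(-48,48)])
    X=np.c_[676.4+c*L[:,0]-sn*L[:,1],94.1+sn*L[:,0]+c*L[:,1],np.full(4,106.)]
    u=proj(p,X);dv=(proj(p,X+[0,0,10])-u).mean(0)/10
    x0,y0=np.floor(u.min(0)).astype(int);x1,y1=np.ceil(u.max(0)).astype(int)
    k=10;up=lambda a:cv2.resize(a,None,fx=k,fy=k,interpolation=cv2.INTER_CUBIC)
    T=up(i0[y0:y1,x0:x1]);m=np.zeros(T.shape,np.uint8);cv2.fillConvexPoly(m,cv2.convexHull(np.round((u-[x0,y0])*k).astype(np.int32)),(1,1,1))
    r=cv2.matchTemplate(up(im[y0-12:y1+12,x0-12:x1+12]),T,cv2.TM_CCORR_NORMED if 0 else cv2.TM_SQDIFF,mask=m)
    _,_,q,_=cv2.minMaxLoc(r);d=np.array(q)/k-12
    print(n,d,"px/mm",dv,"lift",d@dv/(dv@dv))
if __name__=="__main__": state();lift()
E
python3 lift.py
```

```text
t 11.75 eef [508.1 101.8  56. ] bar yaw -2.206763389924431 pitch 19.296959770137338 roll 0.14821880108542268 F [-7.5 -0.6 10.6] 0.22980755143159576
top [-0.1 -0.9] px/mm [-0.02027545 -0.11981811] lift 7.439582790746486
side [ 0.  -2.5] px/mm [ 0.00337033 -0.35847627] lift 6.973345952283333
```

The images put the lift at about 7 mm. I'll go slightly further to leave margin over 6 mm.

Request:
drive_tool(commands="0.007 0 -0.031 -0.001 -0.033 0 10;0.004 0 -0.016 0 -0.017 0 10;0 0 0 0 0 0 10;0 0 0 0 0 0 10;0 0 0 0 0 0 10;0 0 0 0 0 0 10")

```text
time_s: 12.35
eef_pos: [508.4, 101.9, 50.6]
ee_rot: [0.186, 0.019, 0.982, -0.002]
force: [-9.2, -0.2, 7.6]
grip_width: 0.226
grip_force: 121.6
```

```bash
python3 lift.py
```

```text
t 12.35 eef [508.4 101.9  50.6] bar yaw -2.2239832815238194 pitch 21.4266974884521 roll 0.19037357701536065 F [-9.2 -0.2  7.6] 0.22564651936645455
top [-0.2 -1.1] px/mm [-0.02027545 -0.11981811] lift 9.199610754854533
side [ 0.  -3.1] px/mm [ 0.00337033 -0.35847627] lift 8.646948980831333
```

Request:
drive_tool(commands="-0.01 0 0.035 0.001 0.034 0 10;-0.008 0 0.035 0.001 0.034 0 10;-0.014 0 0.07 0.002 0.068 0 10;-0.01 0 0.07 0.002 0.068 0 10;-0.005 0 0.07 0.002 0.068 0 10;0 0 0.07 0.002 0.068 0 10;0 0 0.07 0.002 0.068 0 10;0 0 0.07 0.002 0.068 0 10;0 0 0 0 0 0 10;0 0 0 0 0 0 10;0 0 0 0 0 0 10")

```text
time_s: 13.37
eef_pos: [504.2, 101.9, 99.1]
ee_rot: [0.001, 0.019, 1.0, 0.0]
force: [0.9, -0.0, -1.5]
grip_width: 0.23
grip_force: 120.0
```

```bash
python3 lift.py; python3 chk.py c5
```

```text
t 13.3667 eef [504.2 101.9  99.1] bar yaw -2.1754178122499854 pitch 0.1382859450457271 roll 0.0036416200149668523 F [ 0.9 -0.  -1.5] 0.22977160273597874
top [-0.2 -1.1] px/mm [-0.02027545 -0.11981811] lift 9.199610754854533
side [ 0.  -3.1] px/mm [ 0.00337033 -0.35847627] lift 8.646948980831333
t 13.4667 eef [504.2 101.9  99.2] bar yaw -2.1755290281836825 pitch 0.11466632820441254 roll 0.003357341437931986 F [ 0.4  0.8 -1. ] 0.22871676224949114
tip pred [669.10407068  95.60316928  90.56082188] px top [[249.51875602 181.50735065]
 [244.94405374 248.3612305 ]]  side [[303.24789553 180.72617294]
 [238.37466765 186.65354719]
 [286.04769558 184.44914325]
 [296.8863561  179.56965394]]
```

View pics/c5.png

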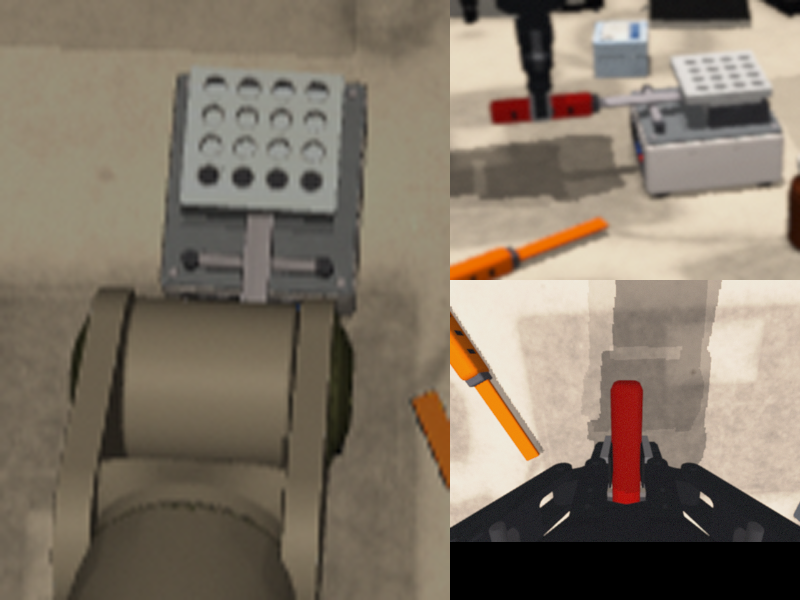

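The block stays up by about 8.6 mm and the bar is level again. Next I withdraw it and carry it back to the mat.

Request:
drive_tool(commands="-0.06 0.002 0 0 0 0 10;-0.12 0.004 0.005 0 0 0 10;-0.15 0.005 0 0 0 0 10;-0.15 0.005 0 0 0 0 10;-0.15 0.005 0 0 0 0 10;-0.12 0.005 0.05 0 0 0 10;0 0 0.2 0 0 0 10;0 0 0.2 0 0 0 10;0 0 0.2 0 0 0 10;0 0 0.2 0 0 0 10;0 0 0 0 0 0 10")

```text
time_s: 14.53
eef_pos: [430.9, 104.5, 188.4]
ee_rot: [0.004, 0.019, 1.0, -0.0]
force: [-0.1, -0.1, -1.1]
grip_width: 0.227
grip_force: 120.0
```

Request:
drive_tool(commands="0.04 -0.2 0 0 0 -0.02 10;0.05 -0.33 0 0 0 -0.025 10;0.05 -0.33 0 0 0 -0.025 10;0.05 -0.33 0 0 0 -0.025 10;0.05 -0.33 0 0 0 -0.025 10;0.05 -0.33 0 0 0 -0.025 10;0.05 -0.33 0 0 0 -0.025 10;0.05 -0.33 0 0 0 -0.025 10;0.05 -0.33 0 0 0 -0.025 10;0.05 -0.33 0 0 0 -0.025 10;0.05 -0.33 0 0 0 -0.025 10;0.05 -0.33 0 0 0 -0.025 10;0.05 -0.33 0 0 0 -0.02 10;0.02 -0.18 0 0 0 0 10;0 0 0 0 0 0 10;0 0 0 0 0 0 10")

```text
time_s: 15.87
eef_pos: [495.3, -329.7, 183.7]
ee_rot: [0.0, 0.143, 0.99, 0.001]
force: [-0.5, 0.2, -1.4]
grip_width: 0.227
grip_force: 119.9
```

```bash
python3 lift.py; python3 -c "
from chk import *
s,Q,b=state();q=capture('side');w=capture('wrist')
c=cv2.resize(q['pixels'][180:380,180:400],(440,400),interpolation=cv2.INTER_CUBIC)
cv2.imwrite('pics/c6.png',c)
G=np.array(s['eef_pos'])+9*Q[:,2]
print(proj(q,[G+165*b,G+55*b,G-55*b]))"
```

```text
t 15.8667 eef [ 495.3 -329.7  183.7] bar yaw -16.421584529861242 pitch 0.026655574379938367 roll 0.07174942131790092 F [-0.5  0.2 -1.4] 0.2267828562377156
top [-0.1 -1.1] px/mm [-0.02027545 -0.11981811] lift 9.062312741214605
side [-0.1 -3. ] px/mm [ 0.00337033 -0.35847627] lift 8.365392654849671
t 15.9667 eef [ 495.6 -328.5  184.5] bar yaw -16.316850640962194 pitch 0.06557579025600417 roll 0.05024659234290809 F [-0.2  0.2 -0.9] 0.23347768746794717
[[359.34251657 260.47209109]
 [291.36518592 258.09675745]
 [225.10176371 255.78131295]]
```

View pics/c6.png

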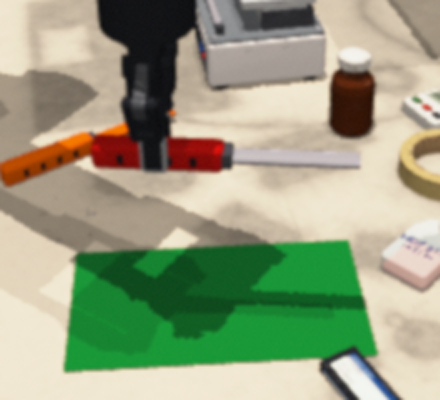

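The bar is level and unslipped in the gripper, with its tip at (360,260) as predicted. I'll lower it gently.

Request:
drive_tool(commands="0 0 -0.2 0 0 0 10;0 0 -0.3 0 0 0 10;0 0 -0.3 0 0 0 10;0 0 -0.3 0 0 0 10;0 0 -0.2 0 0 0 10;0 0 -0.15 0 0 0 10;0 0 -0.08 0 0 0 10;0 0 -0.03 0 0 0 10;0 0 -0.02 0 0 0 10;0 0 0 0 0 0 10;0 0 0 0 0 0 10;0 0 0 0 0 0 10")

```text
time_s: 17.07
eef_pos: [496.2, -329.9, 28.2]
ee_rot: [0.002, 0.142, 0.99, -0.001]
force: [0.2, -0.9, -1.7]
grip_width: 0.233
grip_force: 119.9
```

Request:
drive_tool(commands="0 0 -0.02 0 0 0 10;0 0 -0.01 0 0 0 10;0 0 -0.01 0 0 0 10;0 0 0 0 0 0 10;0 0 0 0 0 0 10;0 0 0 0 0 0 10")

```text
time_s: 17.57
eef_pos: [495.9, -329.7, 23.9]
ee_rot: [0.001, 0.142, 0.99, -0.0]
force: [-1.4, 1.7, 6.0]
grip_width: 0.226
grip_force: 121.1
```

Request:
drive_tool(commands="0 0 0 0 0 0 30;0 0 0 0 0 0 35;0 0 0 0 0 0 45;0 0 0 0 0 0 60;0 0 0 0 0 0 80;0 0 0 0 0 0 100;0 0 0 0 0 0 100;0 0 0 0 0 0 100;0 0 0 0 0 0 100;0 0 0.1 0 0 0 100;0 0 0.2 0 0 0 100;0 0 0.3 0 0 0 100;0 0 0.3 0 0 0 100;0 0 0.3 0 0 0 100;0 0 0.2 0 0 0 100;0 0 0.1 0 0 0 100;0 0 0 0 0 0 100;0 0 0 0 0 0 100")

```text
time_s: 19.07
eef_pos: [495.7, -329.4, 172.8]
ee_rot: [0.001, 0.142, 0.99, 0.0]
force: [0.9, 0.7, -0.0]
grip_width: 1.001
grip_force: 0.0
```

```bash
python3 -c "
from lift import *
state();lift();handle(27,'w7')"
```

```text
t 19.0667 eef [ 495.7 -329.4  172.8] bar yaw -16.35469110748418 pitch 0.10624481578678147 roll 0.020079339666332675 F [ 0.9  0.7 -0. ] 1.0010236684654277
top [-0.1 -1.1] px/mm [-0.02027545 -0.11981811] lift 9.062312741214605
side [-0.1 -3. ] px/mm [ 0.00337033 -0.35847627] lift 8.365392654849671
[ 271  142   23  116 2476] ((495.3385925292969, -330.10870361328125), (19.229938507080078, 107.27360534667969), 73.01483917236328) [ 492.54109328 -329.51255166]
-16.829758926231708
tool y ang 73.63948643253308 [ 495.36852378 -329.1653612   171.58786131]
```

View pics/w7.png

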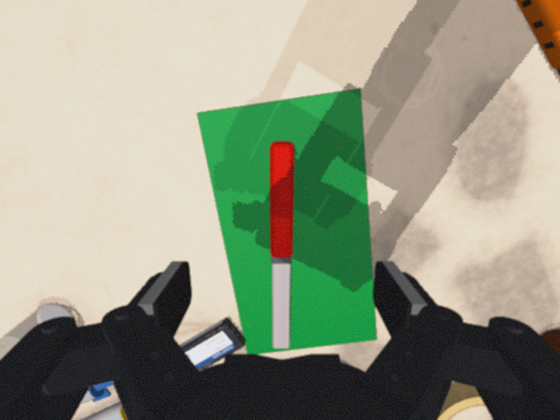

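The bar lies flat on the mat (handle at (282,142–258)), the gripper is clear, and the block is still up, so I'm handing in.

```bash
python3 -c "
from rig import finish_job
print(finish_job())"
```

```text
the job is handed in; nothing more can be done
None
```

The block was levered up about 8.5 mm (measured in the images) and stays up, the red-handled pry bar lies flat on the green mat, and the job is handed in; no verdict came back.

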